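# Shut and lock the chaff box of a coffee roaster

## Robot

A 7-joint arm with a two-finger parallel gripper is mounted at the origin on the work surface. World frame = base frame: x ahead of the robot, y to its left, z up, the work surface at z = 0. Lengths are in mm, angles in rad, forces in N, time in s.
With the tool pointing down it reaches from about 425 to 875 mm from the base axis. Payload 8.4 kg.
Tool frame: the origin (TCP) lies on the mounting face of the last link; the fingertips stand 173 mm ahead of it and the grasp point (between the pads) lies 155 mm ahead of it; x points along the fingers, y is the direction in which the jaws open and shut, and the axes are right-handed (so a half turn about x gives the same grasp; the last joint's range is limited). The gripper opens to 85 mm and grips with 20 to 120 N. Pads are 22 mm wide; open, the fingers measure 114 mm over their backs; the gripper's body (76 mm by 85 mm) begins 54 mm behind the grasp point. The pads swing forward as they close: fully open they stand 13 mm farther back than shut.
Start: joints at [-1.333, 0.333, 0.04, 1.465, -0.013, 1.343, -0.059], TCP at [214.808, 613.458, 404.708] pointing down, gripper open.
Joint ranges: [-2.58, 2.58], [-0.38, 2.09], [-1.3, 1.39], [0.25, 2.4], [-1.5, 4.64], [0.08, 2.09], [-2.65, 2.65]. Speed limits (rad/s): [2.22, 2.22, 2.79, 2.79, 3.14, 3.14, 3.14].

## Interface

Orientations are given as a rotation vector (axis times angle).
In Python, from plant import env, eyes, order, finder gives the robot as it stands.
- The arm moves only by the tool arm_command, never from a script. Its argument "commands" is a list of rows, each an object with "dp": the shift along the world's x, y, z in cm, a list of three; "angular": the turn, a rotation vector about the world's x, y, z in degrees, a list of three; "grip": the closure in counts, from 0 (fully open) to 255 (shut). A call has 1 to 5 rows; each row shifts and turns the commanded pose from where the row before left it; what a row does not reach is not made up. A row lasts 1/12 s, in which the tool goes at most 41.7 mm and 7.16 degrees, less where a joint would pass 70% of its speed; a pose out of reach is approached as far as the arm can. A call with a gripper value outside its range is refused whole. The fingers move at their own pace and stop on an object; "force" is the grip in N (left out, the last holds). Time passes only in rows, so rows that do not move let the fingers close. It gives the time, the measured TCP pose, the force and the opening at its end, in the units of the state.
- env.sense(): the state, without advancing time (a new reading comes with each control period).
- eyes.camera(name): name is "scene" or "side" or "wrist"; returns (picture, depth): 420x560x3 uint8, red, green, blue; 420x560 float32, mm along the optical axis (not along the pixel's ray), 0 where there is no reading.
- eyes.camera_info(name): a dict with "vfov" (degrees; the focal length in pixels is half the picture's height over the tangent of half this angle, whatever the lens; pixels are square), "cx", "cy" (the principal point, pixels), "R" (3x3) and "t" (3): a world point X has camera coordinates R X + t; the wrist camera has in their place "T_tool_cam" (4x4, takes a point from camera to tool coordinates, whose origin is the TCP and whose axes are the tool frame's). Camera axes: x right, y down, z forward; pixel columns grow to the right and rows downward; lengths in mm; the calibration is good to about 2 mm. A picture is of the moment at which its call begins: read the wrist's pose just before it. camera_info takes no time and is no camera call.
- order.close_job(): hands the job in, once; it reports no verdict.
Trained networks look in the newest picture that a camera, given by its name, has taken for a name from the list of things; names that differ only in an ending like _2 or _b are one class to them, and where a whole thing is asked for, a point or a joint stands for the part that bears it (a point fixed in the world has none). Each returns a list of dicts, best first, with "confidence" (0 to 1); they miss things now and then, are a little off and sometimes report something else, mostly with a low value. They report only what shows in the picture. A call takes as long as a camera call.
- finder.masks_of(camera, name): "pixels" (420x560 bool, what is visible of it) and "at" ([row, column] in pixels, amid what is visible of it).
The state is a dict: "time": time; "joint_pos": joint angles; "dq": joint speeds; "joint_efforts": joint torques, N m; "eef_pos": TCP position; "orientation": TCP orientation; "force": force on the tool from outside, world axes, zero at the start; "moment": the same for the moment, N m; "width": finger opening in mm.
Only numpy, scipy, OpenCV 4.12 (cv2) and the standard library are available. Lean on these libraries where they do the work, as an engineer would, in place of code of your own. Each camera call takes 0.05 s, during which the arm holds its last target.

## Task

Shut the hinged lid of the steel chaff box and lock it: with the lid down, push the sprung wing stud in until you feel the rubber buffer under it, turn it a quarter turn clockwise, and let it go so that it springs back a little and stays locked. Push and turn gently, without ramming the stud against the buffer or forcing it round when it has not been pushed in far enough, and leave the other things on the counter where they are.

Things in the scene. Friction and masses are not known exactly. Their poses are not given: they have to be found in the camera images.
- box: steel chaff box with no top of its own, 180 (x) by 160 (y) by 85 mm high, fixed to the counter; a short duct stub, 70 mm across, sticks out 51 mm at its +x side. Origin: centre of its underside, on the counter; x points from the stud's side to the hinge's side, z up. The hinge line is its upper edge at x = +90 mm, z = 85 mm, parallel to y.
- lid_angle (a joint): opening angle of the lid, rad: 0 shut (lid flat on the box, its top face 93 mm above the counter), grows as the free edge (the box's -x side) rises. The hinge is stiff: the lid stays where it is left and needs a few newtons at its free edge to move.
- lid: flat aluminium lid, 186 by 166 by 8 mm, hinged on the box. Origin: middle of the hinge line, at the lid's underside; its own x runs along the lid (the lid lies at x = -186 to 0 mm, y = -83 to 83 mm, top face at z = 8 mm), z out of its top face. When shut, its axes are those of the box. The sprung stud passes through it at x = -135 mm, y = 0.
- lid_pad (a point): point on the lid's top face near its free edge, beside the stud (lid frame: x = -168, y = 58, z = 8 mm); a good place to push the lid down from above.
- stud: the sprung stud: a dark barrel 30 mm across through the lid, on top a black head (disc 44 mm across, 6 mm thick, with an upright wing 40 mm long, 12 thick, 30 high), below the lid a steel cross pin 24 by 5 mm along the wing. Slides along the lid's z. Origin: on its axis, at the lid's underside when out. Lid shut, stud out: disc top 127 mm, wing top 157 mm above the counter.
- stud_grip (a point): point on the stud's axis inside the wing, 20 mm above the disc and 10 mm below the wing's top: where to pinch the wing across its 12 mm thickness, from above. Its x axis runs along the wing and turns with it.
- press (a joint): how far the stud is pushed in, m: 0 out, at most 0.022. Its spring pushes back with 4 N at 0 plus 0.5 N per mm. The catch's height in the box differs each time and is not measured: it can be turned once 5 to 17 mm in; some 1.5 mm deeper the pin meets a rubber buffer, felt as a sudden rise of 15 N per mm. Turned fully and let go, it springs back 3 to 6 mm and stays in by 2 to 14 mm.
- turn (a joint): angle of the wing, rad: 0 with the wing along the lid's x axis, grows clockwise seen from above, end stop at 1.571 (wing parallel to the hinge line), where it locks. It starts between 0 and 0.2. With the lid shut and the stud not far enough in, it is blocked beyond about 0.3; the catch's notches then hold it between about 1.4 and 1.571.
- tin: closed round tin, 72 mm across, 110 mm high, standing beside the box on its +y side; leave alone. Origin: centre of its underside.
- brush: hand brush lying beside the box on its -y side, along the box's x; leave alone. Origin: underside, near its middle.
- papercup: lidded paper cup, 88 mm across, 118 mm high; leave alone. Origin: centre of its underside.
- tamper: steel tamper, 58 mm across, 90 mm high; leave alone. Origin: centre of its underside.
- scoop: metal scoop lying on the counter; leave alone. Origin: underside, near its middle.
- dosecup: small open steel cup, 58 mm across, 50 mm high; leave alone. Origin: centre of its underside.
- mug: white mug, 80 mm across, 85 mm high; leave alone. Origin: centre of its underside.

How it is judged:
By the outcome, as a careful person would: the job done as asked, in the order asked, and still so for the second after the job is handed in, with the robot touching nothing.
It also fails if it takes over 72 s, if anything falls off the work surface, if the arm or the gripper's body presses on something with over 40 N, if the wrist force passes 120 N, or if a joint passes its speed limit or range.

## Working session

There is one attempt and no reset: what is moved stays moved. The work goes in short steps, Python scripts to look and compute and a tool call to move; the robot and the scene stay as the last step left them, time stands still between calls to the robot, and variables do not carry over. Pictures are saved under pics/ and viewed, and the job is handed in when it is done.

Besides the shell and the picture viewer there is one more tool, called after "Emit:" as name(argument=value, ...) on one line, values as JSON. arm_command: Moves the arm, as the interface text tells. Its arguments: {"type":"object","properties":{"commands":{"type":"array","items":{"type":"object","properties":{"dp":{"type":"array","items":{"type":"number"}},"angular":{"type":"array","items":{"type":"number"}},"grip":{"type":"number"}}}},"force":{"type":"number"}},"required":["commands"]}

```bash
ls; mkdir -p pics; cat > h.py <<'E'
import numpy as np, cv2
from plant import env, eyes, order, finder
def snap(c,fn):
    p,d=eyes.camera(c); cv2.imwrite('pics/'+fn,p[:,:,::-1]); np.save('pics/'+fn+'.npy',d); return p,d
def world(c,d,tcp=None):
    i=eyes.camera_info(c); f=210/np.tan(np.radians(i['vfov']/2))
    v,u=np.mgrid[:420,:560]
    P=np.stack([(u-i['cx'])/f*d,(v-i['cy'])/f*d,d],-1)
    if 'R' in i: return (P-np.array(i['t']))@np.array(i['R'])
    from scipy.spatial.transform import Rotation as Ro
    T=np.array(i['T_tool_cam']); R=Ro.from_rotvec(tcp[1]).as_matrix()
    return (P@T[:3,:3].T+T[:3,3])@R.T+np.array(tcp[0])
E
python3 - <<'E'
from h import *
s=env.sense(); print({k:np.round(v,3) for k,v in s.items()})
for c in ('scene','side','wrist'):
    p,d=snap(c,c+'0.png'); print(c,{k:np.round(v,3).tolist() for k,v in eyes.camera_info(c).items()})
    W=world(c,d,(s['eef_pos'],s['orientation']))
    for n in ('box','lid','stud','tin','brush','papercup','tamper','scoop','dosecup','mug'):
        for m in finder.masks_of(c,n)[:1]:
            q=m['pixels']&(d>0)
            print(n,round(m['confidence'],2),np.round(m['at']),q.sum(),np.round(np.median(W[q],0)) if q.any() else '', np.round(np.percentile(W[q],[2,98],axis=0)).tolist() if q.any() else '')
print(env.sense()['time'])
E
```

```text
pics
{'time': np.float64(0.0), 'joint_pos': array([-1.333,  0.334,  0.04 ,  1.466, -0.013,  1.343, -0.058]), 'dq': array([ 0.001,  0.001, -0.001,  0.001,  0.001,  0.001,  0.001]), 'joint_efforts': array([ 1.0000e-03, -6.5856e+01,  1.3660e+00, -4.0554e+01,  1.7000e-02,
        1.3000e-02,  0.0000e+00]), 'eef_pos': array([214.725, 613.329, 403.833]), 'orientation': array([ 0.263,  1.555, -0.266]), 'force': array([ 1.117, -0.431,  0.41 ]), 'moment': array([-0.018,  0.014,  0.016]), 'width': np.float64(85.415)}
scene {'vfov': 48.929, 'cx': 282.214, 'cy': 205.349, 'R': [[-0.353, 0.935, -0.001], [0.791, 0.299, -0.534], [-0.499, -0.189, -0.846]], 't': [190.004, -375.163, 1594.115]}
box 0.91 [211. 249.] 6134 [596. -64. 127.] [[485.0, -156.0, 5.0], [702.0, 11.0, 213.0]]
lid 0.68 [200. 250.] 4323 [585. -71. 151.] [[512.0, -156.0, 95.0], [655.0, 5.0, 217.0]]
stud 0.56 [184. 248.] 228 [581. -71. 214.] [[558.0, -93.0, 193.0], [604.0, -55.0, 236.0]]
tin 0.8 [248. 294.] 926 [644.  76. 105.] [[599.0, 43.0, 13.0], [663.0, 105.0, 114.0]]
brush 0.87 [214. 202.] 414 [ 594. -220.   18.] [[532.0, -244.0, 
[... 1137 characters left out ...]
377. -403.  116.] [[343.0, -433.0, -0.0], [420.0, -354.0, 119.0]]
tamper 0.63 [369. 348.] 746 [ 498. -440.   27.] [[479.0, -460.0, 6.0], [526.0, -413.0, 89.0]]
scoop 0.69 [147. 250.] 225 [625. 409.  11.] [[600.0, 316.0, -1.0], [640.0, 514.0, 20.0]]
dosecup 0.85 [326. 385.] 684 [ 642. -382.   28.] [[609.0, -411.0, -2.0], [666.0, -354.0, 50.0]]
mug 0.88 [150. 200.] 802 [438. 395.  54.] [[378.0, 377.0, 2.0], [479.0, 456.0, 83.0]]
wrist {'vfov': 61.195, 'cx': 275.085, 'cy': 202.617, 'T_tool_cam': [[0.001, -0.326, 0.945, 30.752], [1.0, 0.0, -0.0, 0.549], [-0.0, 0.945, 0.326, -83.525], [0.0, 0.0, 0.0, 1.0]]}
mug 0.6 [370. 192.] 3025 [411. 444.  38.] [[391.0, 403.0, 1.0], [453.0, 462.0, 83.0]]
1.65
```

View pics/scene0.png

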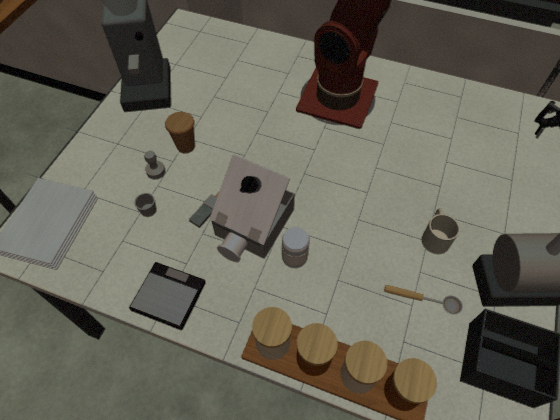

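View pics/side0.png

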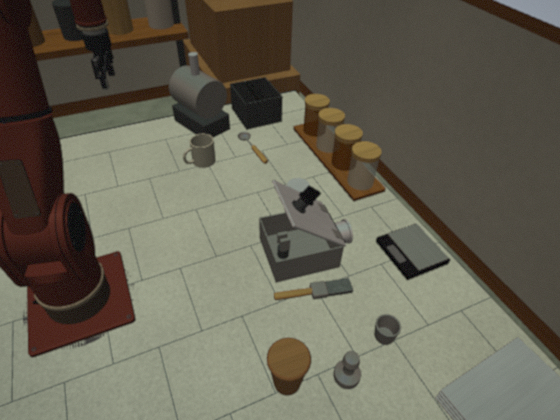

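```bash
python3 - <<'E'
from h import *
from scipy.spatial.transform import Rotation as Ro
s=env.sense(); print(Ro.from_rotvec(s['orientation']).as_matrix().round(3))
for c in ('scene','side'):
    d=np.load('pics/'+c+'0.png.npy'); W=world(c,d)
    # region around box
    m=(d>0)&(W[...,0]>480)&(W[...,0]<720)&(W[...,1]>-180)&(W[...,1]<30)&(W[...,2]>25)
    P=W[m]
    # plane ransac for lid: sloped
    rng=np.random.default_rng(0);best=0
    for _ in range(2000):
        a=P[rng.choice(len(P),3,False)];n=np.cross(a[1]-a[0],a[2]-a[0]);l=np.linalg.norm(n)
        if l<1:continue
        n/=l
        if abs(n[2])>0.95 or abs(n[2])<0.3:continue
        k=(abs((P-a[0])@n)<2.5)
        if k.sum()>best:best=k.sum();bk=k
    Q=P[bk];cen=Q.mean(0);n=np.linalg.svd(Q-cen,full_matrices=False)[2][2];n*=np.sign(n[2])
    print(c,best,'n',n.round(3),'c',cen.round(1),'tilt',np.degrees(np.arccos(n[2])),'az',np.degrees(np.arctan2(n[1],n[0])))
    r=cv2.minAreaRect(Q[:,:2].astype(np.float32));print(cv2.boxPoints(r).round(1).tolist(), np.percentile(Q[:,2],[1,99]))
E
```

```text
[[-0.     0.33   0.944]
 [-0.     0.944 -0.33 ]
 [-1.    -0.     0.   ]]
scene 3115 n [ 0.619 -0.074  0.782] c [590.3 -75.1 145.7] tilt 38.59650233125826 az -6.836529991491516
[[502.0, -150.5], [693.7999877929688, -172.89999389648438], [713.0999755859375, -7.400000095367432], [521.2999877929688, 15.0]] [ 66.34013041 207.04547212]
side 1660 n [ 0.62  -0.077  0.781] c [582.2 -95.  149.9] tilt 38.66556638361173 az -7.094677096935143
[[500.6000061035156, -156.39999389648438], [690.4000244140625, -180.39999389648438], [711.5999755859375, -13.0], [521.7999877929688, 11.0]] [ 65.78846783 206.52674545]
```

```bash
python3 - <<'E'
from h import *
yaw=np.radians(-7.0);u=np.array([np.cos(yaw),np.sin(yaw)]);v=np.array([-u[1],u[0]])
for c in ('scene','side'):
    d=np.load('pics/'+c+'0.png.npy'); W=world(c,d)
    n=np.r_[0.62*np.array([np.cos(yaw),np.sin(yaw)])/1,0.781];n/=np.linalg.norm(n); n[:2]*=1
    cen=np.array([590.3,-75.1,145.7]) if c=='scene' else np.array([582.2,-95,149.9])
    m=(d>0)&(abs((W-cen)@n)<3)&(W[...,0]>480)&(W[...,0]<720)&(W[...,1]>-190)&(W[...,1]<30)&(W[...,2]>100)
    Q=W[m]; a=Q[:,:2]@u;b=Q[:,:2]@v
    print(c,'u',np.percentile(a,[0,.5,1,99.5,100]),'v',np.percentile(b,[0,.5,1,2,98,99,99.5,100]),'ztop',Q[:,2].max())
    h=np.hypot(*n[:2])
    # hinge: n.(H-cen)=-8
    ha=cen[:2]@u+(-8-n[2]*(85-cen[2]))/h
    print('hinge a',ha)
    # top of free edge: lid x=-186,z=8
    t=np.arctan2(h,n[2]); print('free edge pred a',ha-186*np.cos(t)+8*np.sin(t),'z',85+186*np.sin(t)+8*np.cos(t))
    # walls of box
    m=(d>0)&(W[...,2]>15)&(W[...,2]<80); Q=W[m];a=Q[:,:2]@u;b=Q[:,:2]@v
    k=(abs(a-600)<110)&(abs(b+5)<100)
    for nm,x in(('a',a[k]),('b',b[k])):
        hh,e=np.histogram(x,np.arange(-120,720,3));j=np.argsort(hh)[-8:];print(nm,[(e[i],hh[i]) for i in sorted(j)])
    # stud
    ms=finder.masks_of(c,'stud') if 0 else None
    # points off plane >15 
    m=(d>0)&((W-cen)@n>45)&((W-cen)@n<75)&(abs(W[...,0]-580)<60)&(abs(W[...,1]+75)<60)
    Q=W[m];print('studpts',len(Q)); 
    x=Q[:,:2]@u;y=Q[:,:2]@v
    ct,st=np.cos(t),np.sin(t)
    lx=(x-ha)*ct-(Q[:,2]-85)*st; lz=(x-ha)*st+(Q[:,2]-85)*ct
    print('lx',np.percentile(lx,[2,50,98]),'y',np.percentile(y,[2,50,98]),'lz',np.percentile(lz,[2,50,98]))
    k=lz>45; 
    if k.sum()>5:
        r=cv2.minAreaRect(np.c_[lx,y][k].astype(np.float32));print(k.sum(),r)
E
```

```text
scene u [514.97039204 516.93988773 518.24309935 653.25202983 656.4437759 ] v [-88.11279289 -86.76206067 -85.63158453 -84.07105868  75.59402604
  77.0747463   77.62173561  79.02985134] ztop 209.59535186666125
hinge a 658.6480066298789
free edge pred a 517.944732901188 z 206.9122174436552
a [(np.int64(654), np.int64(129)), (np.int64(657), np.int64(181)), (np.int64(663), np.int64(25)), (np.int64(675), np.int64(25)), (np.int64(678), np.int64(26)), (np.int64(693), np.int64(29)), (np.int64(705), np.int64(106)), (np.int64(708), np.int64(99))]
b [(np.int64(6), np.int64(31)), (np.int64(12), np.int64(36)), (np.int64(15), np.int64(32)), (np.int64(18), np.int64(33)), (np.int64(21), np.int64(49)), (np.int64(24), np.int64(37)), (np.int64(72), np.int64(212)), (np.int64(75), np.int64(140))]
studpts 110
lx [-155.70101723 -137.07997836 -116.84239374] y [-11.17785532  -2.48335957   3.25944759] lz [54.79015239 70.00117085 75.02052461]
110 ((-136.01988220214844, -4.126001358032227), (13.73030948638916, 39.668304443359375), 85.36419677734375)
side u [516.12472816 516.7269767  517.0132969  651.43194888 654
[... 275 characters left out ...]
p.int64(67)), (np.int64(516), np.int64(68)), (np.int64(519), np.int64(65)), (np.int64(525), np.int64(61)), (np.int64(528), np.int64(57)), (np.int64(531), np.int64(59)), (np.int64(654), np.int64(61))]
b [(np.int64(-93), np.int64(172)), (np.int64(-90), np.int64(751)), (np.int64(-87), np.int64(40)), (np.int64(-27), np.int64(96)), (np.int64(-24), np.int64(68)), (np.int64(-3), np.int64(41)), (np.int64(66), np.int64(287)), (np.int64(69), np.int64(96))]
studpts 137
lx [-153.76304394 -138.36424495 -116.38100946] y [-18.0582297  -13.38791306  -3.72459459] lz [53.25930988 64.19116795 72.80923541]
137 ((-134.6125946044922, -11.33960247039795), (13.630192756652832, 39.275569915771484), 80.6153335571289)
```

```bash
python3 - <<'E'
import cv2
for c,(r,q) in {'scene':(200,250),'side':(225,300)}.items():
    p=cv2.imread(f'pics/{c}0.png')[r-70:r+70,q-90:q+90]
    cv2.imwrite(f'pics/{c}0z.png',cv2.convertScaleAbs(cv2.resize(p,None,fx=4,fy=4,interpolation=cv2.INTER_CUBIC),alpha=1.6))
E
```

```text
(no output)
```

View pics/scene0z.png

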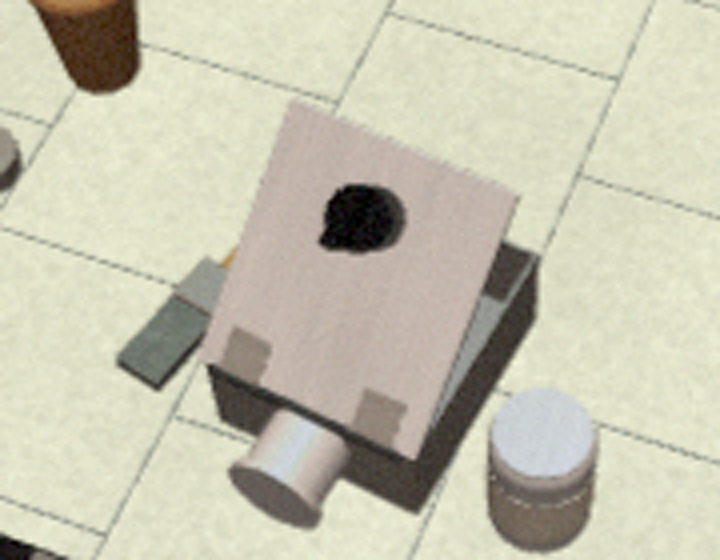

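View pics/side0z.png

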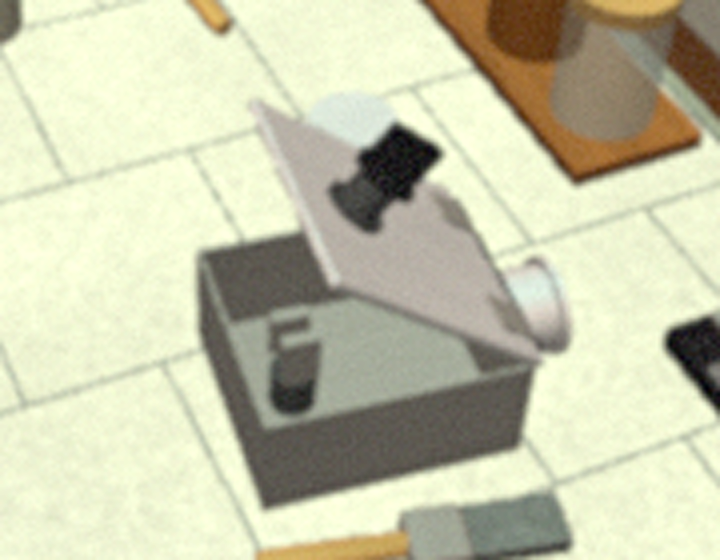

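Lid is open about 38.6°, with the box yawed about −7°, the hinge at ~658 mm along the box axis, and the wing turned ~0.1 rad. Moving above the lid pad with the gripper closed.

Emit:
arm_command(commands=[{"dp": [1.6, -3.1, 0], "angular": [0, 0, 0], "grip": 255}, {"dp": [1.6, -3.1, 0.2], "angular": [0, 0, 0], "grip": 255}, {"dp": [1.6, -3.1, 0.2], "angular": [0, 0, 0], "grip": 255}, {"dp": [1.6, -3.1, 0.2], "angular": [0, 0, 0], "grip": 255}, {"dp": [1.6, -3.1, 0.2], "angular": [0, 0, 1], "grip": 255}], force=40)

```text
time: 2.07
eef_pos: [295.4, 456.9, 412.8]
orientation: [0.251, 1.556, -0.251]
force: [1.2, 0.4, 0.2]
width: 25.6
```

Emit:
arm_command(commands=[{"dp": [1.6, -3.1, 0.2], "angular": [0, 0, 1], "grip": 255}, {"dp": [1.6, -3.1, 0.2], "angular": [0, 0, 1], "grip": 255}, {"dp": [1.6, -3.1, 0.2], "angular": [0, 0, 1], "grip": 255}, {"dp": [1.6, -3.1, 0.2], "angular": [0, 0, 1], "grip": 255}, {"dp": [1.6, -3.1, 0.2], "angular": [0, 0, 0], "grip": 255}])

```text
time: 2.48
eef_pos: [375.3, 301.7, 423.0]
orientation: [0.196, 1.562, -0.195]
force: [1.1, 0.0, 0.8]
width: 0.3
```

Emit:
arm_command(commands=[{"dp": [1.6, -3.1, 0], "angular": [0, 0, 0], "grip": 255}, {"dp": [1.6, -3.1, 0], "angular": [0, 0, 0], "grip": 255}, {"dp": [1.6, -3.1, 0], "angular": [0, 0, 0], "grip": 255}, {"dp": [1.6, -3.1, 0], "angular": [0, 0, 0], "grip": 255}, {"dp": [0, 0, 0], "angular": [0, 0, 0], "grip": 255}])

```text
time: 2.9
eef_pos: [441.5, 172.9, 423.3]
orientation: [0.202, 1.559, -0.203]
force: [-0.5, -0.4, 0.0]
width: 0.2
```

Emit:
arm_command(commands=[{"dp": [1.6, -3.1, 0], "angular": [0, 0, 0], "grip": 255}, {"dp": [1.6, -3.1, 0], "angular": [0, 0, 0], "grip": 255}, {"dp": [1.6, -3.1, 0], "angular": [0, 0, 0], "grip": 255}, {"dp": [1.6, -3.1, 0], "angular": [0, 0, 0], "grip": 255}, {"dp": [0, 0, 0], "angular": [0, 0, 0], "grip": 255}])

```text
time: 3.32
eef_pos: [504.6, 48.9, 423.2]
orientation: [0.201, 1.559, -0.204]
force: [-1.2, 0.2, -0.2]
width: 0.1
```

```bash
python3 - <<'E'
from h import *
s=env.sense();print(s['eef_pos'],s['force'],s['time'])
p,d=snap('wrist','wrist1.png'); W=world('wrist',d,(s['eef_pos'],s['orientation']))
P=W[(d>0)]; 
yaw=np.radians(-7.0);u=np.array([np.cos(yaw),np.sin(yaw)]);v=np.array([-u[1],u[0]])
for n in('lid','stud','box'):
    for m in finder.masks_of('wrist',n)[:1]:
        q=m['pixels']&(d>0);Q=W[q];a=Q[:,:2]@u;b=Q[:,:2]@v
        print(n,m['confidence'],m['at'],q.sum(),np.percentile(a,[1,50,99]),np.percentile(b,[1,50,99]),np.percentile(Q[:,2],[1,50,99]))
E
```

```text
[504.61642801  48.88956267 423.22964446] [-1.16850228  0.15629511 -0.20376711] 3.3167
lid 0.97 [306.3, 119.9] 12873 [514.33993615 542.23096523 617.78898409] [-84.28402727  -0.74822668  76.90634395] [127.08873074 194.35472008 213.65403986]
stud 0.7 [339.2, 116.6] 1788 [478.72530884 559.94008774 572.87856305] [-22.06385482  -2.33950787  65.71475981] [165.12868374 197.16040942 309.56776157]
box 0.72 [253.5, 148.0] 33652 [477.97933007 537.68228904 621.93580508] [-83.93790636  -7.02490113  74.94600879] [  4.29589036  69.02915366 211.20765362]
```

View pics/wrist1.png

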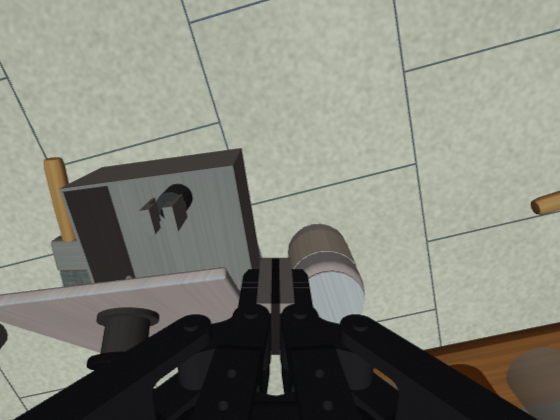

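Wrist picture: the open lid lower left, with its free edge at (225, 270) and the stud at (125, 335). The tin sits behind the fingers at (330, 270). Moving over the pad.

Emit:
arm_command(commands=[{"dp": [1.5, -2.9, 0], "angular": [0, 0, 0], "grip": 255}, {"dp": [1.5, -2.9, 0], "angular": [0, 0, 0], "grip": 255}, {"dp": [0, 0, -2], "angular": [0, 0, 0], "grip": 255}, {"dp": [0, 0, -1.5], "angular": [0, 0, 0], "grip": 255}, {"dp": [0, 0, 0], "angular": [0, 0, 0], "grip": 255}])

```text
time: 3.93
eef_pos: [531.9, -1.3, 385.0]
orientation: [0.194, 1.566, -0.196]
force: [-0.2, 0.7, -0.2]
width: 0.2
```

```bash
python3 - <<'E'
from h import *
s=env.sense();print(s['eef_pos'],s['force'],s['time'])
p,d=snap('side','side2.png')
cv2.imwrite('pics/side2z.png',cv2.resize(p[130:300,200:400,::-1],None,fx=4,fy=3.5))
E
```

```text
[531.90661661  -1.28487624 384.97898471] [-0.22568748  0.65998212 -0.2114799 ] 3.9333
```

View pics/side2z.png

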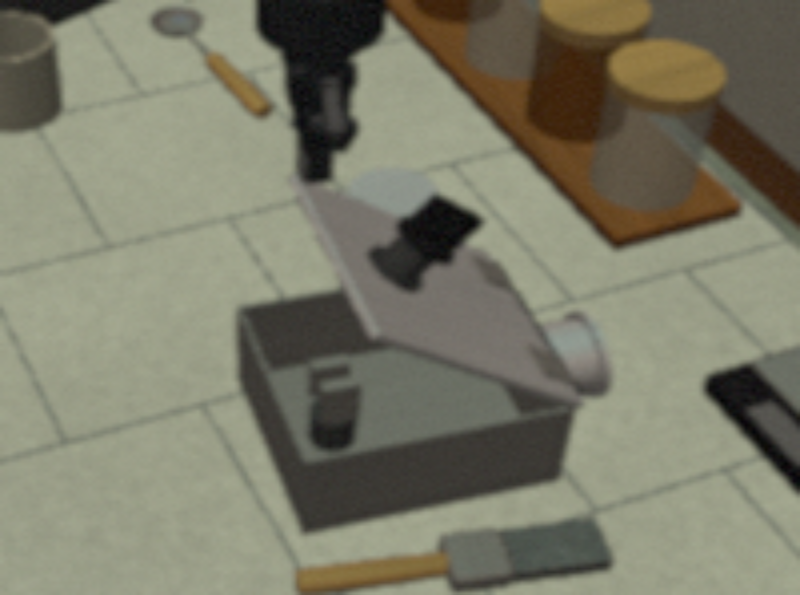

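Emit:
arm_command(commands=[{"dp": [0.2, -0.7, -0.8], "angular": [0, 0, 0], "grip": 255}, {"dp": [0, 0, -0.8], "angular": [0, 0, 0], "grip": 255}, {"dp": [-0.6, 0.1, -1], "angular": [0, 0, 0], "grip": 255}, {"dp": [-0.7, 0.1, -1], "angular": [0, 0, 0], "grip": 255}, {"dp": [-0.6, 0.1, -1], "angular": [0, 0, 0], "grip": 255}])

```text
time: 4.4
eef_pos: [515.8, -6.5, 341.6]
orientation: [0.196, 1.56, -0.196]
force: [0.8, -1.3, 0.6]
width: 0.0
```

Emit:
arm_command(commands=[{"dp": [-0.4, 0.1, -0.8], "angular": [0, 0, 0], "grip": 255}, {"dp": [-0.4, 0, -0.8], "angular": [0, 0, 0], "grip": 255}, {"dp": [-0.4, 0, -0.8], "angular": [0, 0, 0], "grip": 255}])

```text
time: 4.65
eef_pos: [503.8, -5.3, 317.4]
orientation: [0.196, 1.561, -0.195]
force: [0.6, -0.3, 0.3]
width: 0.1
```

```bash
python3 - <<'E'
from h import *
s=env.sense();print(s['eef_pos'],s['force'],s['time'])
p,d=snap('side','side3.png')
cv2.imwrite('pics/side3z.png',cv2.resize(p[130:300,200:400,::-1],None,fx=4,fy=3.5))
E
```

```text
[503.75269164  -5.30567462 317.38555992] [ 0.62385869 -0.28813928  0.34266877] 4.65
```

View pics/side3z.png

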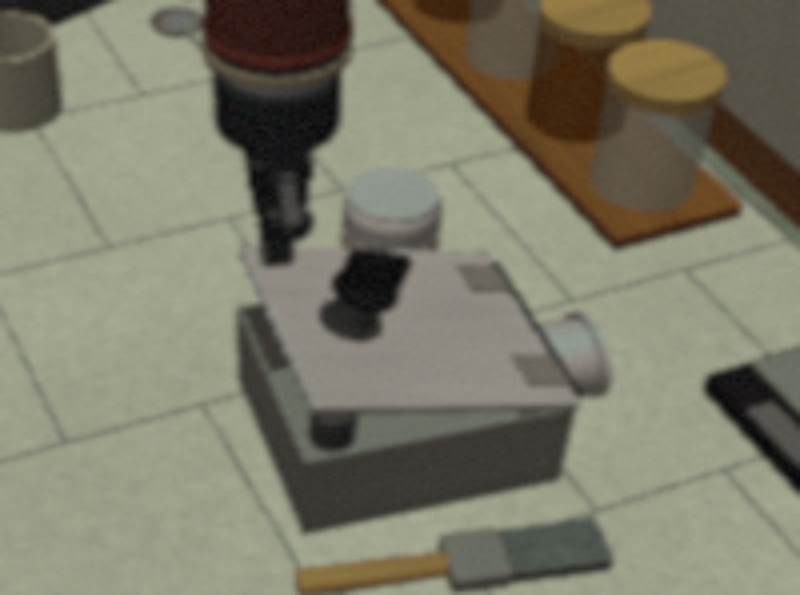

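The lid is following the finger and is down to about 18°.

Emit:
arm_command(commands=[{"dp": [-0.3, 0, -0.9], "angular": [0, 0, 0], "grip": 255}, {"dp": [-0.3, 0, -0.9], "angular": [0, 0, 0], "grip": 255}, {"dp": [-0.2, 0, -0.9], "angular": [0, 0, 0], "grip": 255}, {"dp": [-0.1, 0, -0.9], "angular": [0, 0, 0], "grip": 255}, {"dp": [0, 0, 0], "angular": [0, 0, 0], "grip": 255}])

```text
time: 5.12
eef_pos: [493.9, -5.5, 279.6]
orientation: [0.195, 1.565, -0.197]
force: [-0.1, -0.8, -0.2]
width: -0.0
```

Emit:
arm_command(commands=[{"dp": [0, 0, -0.5], "angular": [0, 0, 0], "grip": 255}, {"dp": [0, 0, -0.3], "angular": [0, 0, 0], "grip": 255}, {"dp": [0, 0, 0], "angular": [0, 0, 0], "grip": 255}])

```text
time: 5.37
eef_pos: [494.8, -5.6, 273.2]
orientation: [0.196, 1.562, -0.196]
force: [-0.8, -0.3, -1.0]
width: 0.3
```

Emit:
arm_command(commands=[{"dp": [0, 0, -0.3], "angular": [0, 0, 0], "grip": 255}, {"dp": [0, 0, -0.2], "angular": [0, 0, 0], "grip": 255}, {"dp": [0, 0, 0], "angular": [0, 0, 0], "grip": 255}])

```text
time: 5.62
eef_pos: [494.8, -5.5, 268.5]
orientation: [0.196, 1.562, -0.196]
force: [-0.5, -0.3, -0.2]
width: -0.2
```

Emit:
arm_command(commands=[{"dp": [0, 0, -0.1], "angular": [0, 0, 0], "grip": 255}, {"dp": [0, 0, -0.1], "angular": [0, 0, 0], "grip": 255}, {"dp": [0, 0, 0], "angular": [0, 0, 0], "grip": 255}])

```text
time: 5.87
eef_pos: [494.8, -5.5, 266.6]
orientation: [0.196, 1.562, -0.196]
force: [-0.2, 0.3, -0.3]
width: -0.1
```

Emit:
arm_command(commands=[{"dp": [0, 0, -0.1], "angular": [0, 0, 0], "grip": 255}, {"dp": [0, 0, 0], "angular": [0, 0, 0], "grip": 255}])

```text
time: 6.03
eef_pos: [494.9, -5.6, 266.4]
orientation: [0.196, 1.562, -0.196]
force: [-4.7, 0.5, 11.1]
width: 0.1
```

Emit:
arm_command(commands=[{"dp": [0, 0, -0.1], "angular": [0, 0, 0], "grip": 255}, {"dp": [0, 0, 0], "angular": [0, 0, 0], "grip": 255}])

```text
time: 6.2
eef_pos: [495.0, -5.7, 266.3]
orientation: [0.197, 1.562, -0.195]
force: [-9.2, -0.3, 22.9]
width: -0.1
```

Emit:
arm_command(commands=[{"dp": [0, 0, -0.1], "angular": [0, 0, 0], "grip": 255}, {"dp": [0, 0, 0], "angular": [0, 0, 0], "grip": 255}])

```text
time: 6.37
eef_pos: [495.1, -5.8, 266.2]
orientation: [0.198, 1.562, -0.195]
force: [-14.9, -0.4, 36.1]
width: -0.1
```

Lid is shut: z stops at 266.2 (tip at 93 mm) and the force is rising. Lifting and looking for the stud.

Emit:
arm_command(commands=[{"dp": [0, 0, 1.3], "angular": [0, 0, 0], "grip": 255}, {"dp": [0, 0, 3], "angular": [0, 0, 0], "grip": 255}, {"dp": [0, 0, 3.5], "angular": [0, 0, 0], "grip": 255}, {"dp": [-0.5, -1, 3.5], "angular": [0, 0, 0], "grip": 130}, {"dp": [-1, -2, 3], "angular": [0, 0, 0], "grip": 130}])

```text
time: 6.78
eef_pos: [480.2, -33.9, 408.9]
orientation: [0.193, 1.561, -0.193]
force: [0.8, 0.5, 0.1]
width: 23.5
```

Emit:
arm_command(commands=[{"dp": [0, -1.5, 1], "angular": [0, 0, 0], "grip": 130}, {"dp": [0, -1.5, 0], "angular": [0, 0, 0], "grip": 130}, {"dp": [0, 0, 0], "angular": [0, 0, 0], "grip": 130}, {"dp": [0, 0, 0], "angular": [0, 0, 0], "grip": 130}])

```text
time: 7.12
eef_pos: [479.6, -66.0, 416.8]
orientation: [0.198, 1.562, -0.197]
force: [-0.5, -0.2, 0.7]
width: 42.1
```

```bash
cat > look.py <<'E'
from h import *
import sys
tag=sys.argv[1]
yaw=np.radians(-7.0);u=np.array([np.cos(yaw),np.sin(yaw)]);v=np.array([-u[1],u[0]])
for c in sys.argv[2:]:
    s=env.sense();print(s['eef_pos'].round(1),s['force'].round(1),s['time'],s['width'])
    p,d=snap(c,f'{c}{tag}.png'); W=world(c,d,(s['eef_pos'],s['orientation']))
    for n in('lid','stud'):
      for m in finder.masks_of(c,n)[:1]:
        q=m['pixels']&(d>0);Q=W[q];z=Q[:,2]
        print(c,n,round(m['confidence'],2),m['at'],q.sum(),'z',np.percentile(z,[1,50,90,99]).round(1))
        if n=='lid':
            Q=Q[abs(z-93)<6]; n_=np.linalg.svd(Q-Q.mean(0),full_matrices=False)[2][2]
            n_*=np.sign(n_[2]);print(' n',n_.round(3),'z',np.median(Q[:,2]))
            a=Q[:,:2]@u;b=Q[:,:2]@v;print(' a',np.percentile(a,[.5,1,99,99.5]).round(1),'b',np.percentile(b,[.5,1,99,99.5]).round(1))
    # wing: points high in box
    for lo,hi in((135,165),(119,131)):
        m=(d>0)&(W[...,2]>lo)&(W[...,2]<hi)&(np.hypot(W[...,0]-518,W[...,1]+71)<38)
        Q=W[m]
        if len(Q)>20:
            r=cv2.minAreaRect(Q[:,:2].astype(np.float32));print(c,lo,len(Q),np.array(r[0]).round(1),np.array(r[1]).round(1),round(r[2],1),'ztop',np.percentile(Q[:,2],[50,90,98]).round(1))
E
python3 look.py 4 wrist scene side
```

```text
[479.6 -66.  416.8] [-0.5 -0.2  0.7] 7.1167 42.09189547564825
wrist lid 0.6 [239.4, 282.9] 27073 z [ 90.4  93.1  97.  157.1]
 n [-0.001  0.002  1.   ] z 92.99532383480891
 a [472.2 472.4 654.2 655.7] b [-86.6 -85.4  75.6  76.5]
wrist stud 0.77 [244.4, 282.9] 2478 z [ 97.2 127.5 157.  157.9]
wrist 135 944 [518.1 -69.1] [11.9 40.2] 75.2 ztop [156.4 157.5 158. ]
wrist 119 1450 [517.7 -69.1] [42.6 42.3] 76.8 ztop [126.9 127.7 128.2]
[479.8 -64.5 416.2] [ 0.4 -0.1 -0.9] 7.2667 42.04598821029019
scene lid 0.79 [207.5, 253.7] 3641 z [ 70.2  93.4  97.  155.7]
 n [-0.003  0.001  1.   ] z 93.26167758769442
 a [472.8 474.2 656.7 657.5] b [-86.6 -85.6  77.3  77.9]
scene 135 105 [519.6 -67.8] [14.  38.9] 75.2 ztop [153.7 158.6 161. ]
scene 119 97 [521.1 -68.5] [38.9 44.4] 4.2 ztop [126.5 129.5 130.6]
[479.9 -64.8 416.3] [0.8 0.6 0.2] 7.4167 41.853257377332184
side lid 0.71 [234.8, 300.3] 3467 z [ 83.4  91.6  95.7 154.4]
 n [-0.002  0.     1.   ] z 91.50848855794648
 a [473.2 473.8 656.2 657.5] b [-93.1 -92.5  70.7  72.4]
side stud 0.65 [224.2, 286.3] 308 z [ 95.  130.4 154.5 156.3]
side 135 137 [518.3 -73.8] [13.9 38.7] 74.4 ztop [150.6 155.4 156.4]
side 119 104 [514.6 -82. ] [23.1 40.8] 67.3 ztop [125.3 128.4 130.5]
```

View pics/wrist4.png

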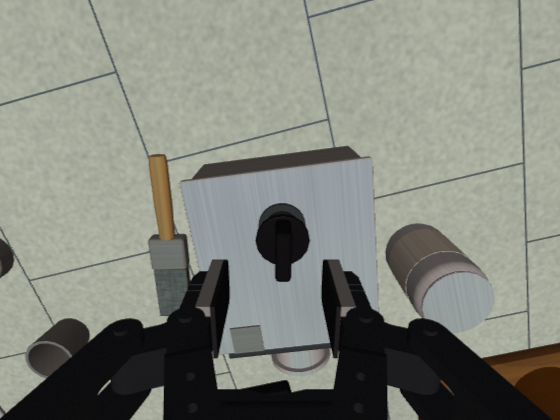

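Shut confirmed: lid normal vertical, top face at 93 mm. The wing is at about (518, −69) with its thickness direction at azimuth 75°, which matches the jaws. Moving over it.

Emit:
arm_command(commands=[{"dp": [1.9, -0.2, 0], "angular": [0, 0, 0], "grip": 130}, {"dp": [1.9, -0.2, 0], "angular": [0, 0, 0], "grip": 130}, {"dp": [0, 0, -2.5], "angular": [0, 0, 0], "grip": 130}, {"dp": [0, 0, -2.5], "angular": [0, 0, 0], "grip": 130}, {"dp": [0, 0, -1.5], "angular": [0, 0, 0], "grip": 130}])

```text
time: 7.98
eef_pos: [517.5, -69.3, 349.4]
orientation: [0.195, 1.564, -0.197]
force: [0.1, 0.0, -1.1]
width: 42.0
```

Emit:
arm_command(commands=[{"dp": [0, 0, 0], "angular": [0, 0, 0], "grip": 130}, {"dp": [0, 0, 0], "angular": [0, 0, 0], "grip": 130}])

```text
time: 8.15
eef_pos: [517.7, -69.5, 351.5]
orientation: [0.195, 1.563, -0.197]
force: [0.1, -0.2, -0.0]
width: 41.6
```

```bash
python3 look.py 5 wrist; python3 - <<'E'
from h import *
from scipy.spatial.transform import Rotation as Ro
s=env.sense();R=Ro.from_rotvec(s['orientation']).as_matrix();print(R.round(3),np.degrees(np.arctan2(R[1,1],R[0,1])),s['joint_pos'].round(2))
E
```

```text
[517.7 -69.5 351.5] [ 0.1 -0.2 -0. ] 8.15 41.64979369122035
wrist lid 0.67 [223.5, 282.2] 44824 z [ 91.   93.1 125.1 157.2]
 n [-0.001  0.002  1.   ] z 92.99533212944272
 a [472.3 472.6 654.1 655.8] b [-86.8 -85.9  75.4  76.2]
wrist stud 0.68 [232.5, 275.0] 4441 z [ 99.5 127.6 157.1 157.9]
wrist 135 1849 [518.  -69.1] [12. 40.] 75.2 ztop [156.4 157.5 158. ]
wrist 119 2551 [517.4 -68.9] [43.7 42. ] 74.9 ztop [126.9 127.7 128.3]
[[ 0.002  0.247  0.969]
 [ 0.     0.969 -0.247]
 [-1.     0.001  0.002]] 75.70402958680583 [-0.6   0.12  0.7   1.87 -0.08  1.18  1.45]
```

View pics/wrist5.png

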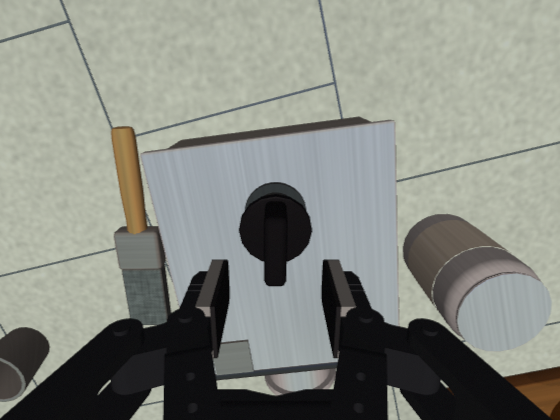

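```bash
python3 - <<'E'
from h import *
s=env.sense();d=np.load('pics/wrist5.png.npy');W=world('wrist',d,(s['eef_pos'],s['orientation']))
m=((d>0)&(abs(W[...,2]-93)<3)).astype(np.uint8)
n,l,st,_=cv2.connectedComponentsWithStats(m);k=1+np.argmax(st[1:,4]);print(st[k])
Q=W[l==k]
yaw=np.radians(-7);u=np.array([np.cos(yaw),np.sin(yaw)]);v=np.array([-u[1],u[0]])
a=Q[:,:2]@u;b=Q[:,:2]@v
for lo in (True,False):
    X=[];Y=[]
    for t in np.arange(485,600,5):
        k=abs(a-t)<2.5;X.append(t);Y.append(np.percentile(b[k],1 if lo else 99))
    print(np.round(Y,1)[::4],np.degrees(np.polyfit(X,Y,1)[0]))
X=[];Y=[]
for t in np.arange(-75,68,5):
    k=abs(b-t)<2.5;X.append(t);Y.append(np.percentile(a[k],1))
print(np.round(Y,1)[::4],np.degrees(np.polyfit(X,Y,1)[0]))
E
```

```text
[  141   120   259   260 38494]
[-85.7 -85.9 -86.4 -86.1 -86.  -86.2] 4.405453785472286
[75.3 75.7 75.9 76.3 76.1 76.3] 0.5024723777925417
[474.1 474.  474.6 474.  474.  474.  473.9 474.2] -0.05908799128123735
```

Emit:
arm_command(commands=[{"dp": [0, 0, -1.5], "angular": [0, 0, 0], "grip": 130}, {"dp": [0, 0, -1.5], "angular": [0, 0, 0], "grip": 130}, {"dp": [0, 0, -1.0], "angular": [0, 0, 0], "grip": 130}, {"dp": [0, 0, -0.7], "angular": [0, 0, 0], "grip": 130}, {"dp": [0, 0, 0], "angular": [0, 0, 0], "grip": 130}])

```text
time: 8.72
eef_pos: [517.6, -69.4, 304.0]
orientation: [0.196, 1.563, -0.196]
force: [0.2, 0.4, 0.1]
width: 41.8
```

Emit:
arm_command(commands=[{"dp": [0, 0, 0], "angular": [0, 0, 0], "grip": 190}, {"dp": [0, 0, 0], "angular": [0, 0, 0], "grip": 230}, {"dp": [0, 0, 0], "angular": [0, 0, 0], "grip": 255}, {"dp": [0, 0, 0], "angular": [0, 0, 0], "grip": 255}, {"dp": [0, 0, 0], "angular": [0, 0, 0], "grip": 255}], force=50)

```text
time: 9.13
eef_pos: [518.1, -69.7, 305.4]
orientation: [0.196, 1.561, -0.196]
force: [0.7, -0.3, 3.3]
width: 11.0
```

```bash
python3 -c "
from h import *
s=env.sense();print({k:np.round(v,2) for k,v in s.items()})"
```

```text
{'time': np.float64(9.13), 'joint_pos': array([-0.58,  0.17,  0.7 ,  1.93, -0.13,  1.09,  1.49]), 'dq': array([ 0.,  0.,  0.,  0., -0., -0.,  0.]), 'joint_efforts': array([-5.400e-01, -3.743e+01,  3.950e+00, -3.520e+01, -3.100e-01,
       -1.000e-02,  1.000e-02]), 'eef_pos': array([518.1 , -69.75, 305.4 ]), 'orientation': array([ 0.2 ,  1.56, -0.2 ]), 'force': array([ 0.72, -0.27,  3.29]), 'moment': array([-0.23,  0.04, -0.01]), 'width': np.float64(11.03)}
```

Emit:
arm_command(commands=[{"dp": [0, 0, -0.1], "angular": [0, 0, 0], "grip": 255}, {"dp": [0, 0, -0.1], "angular": [0, 0, 0], "grip": 255}, {"dp": [0, 0, -0.1], "angular": [0, 0, 0], "grip": 255}, {"dp": [0, 0, 0], "angular": [0, 0, 0], "grip": 255}])

```text
time: 9.47
eef_pos: [518.1, -69.7, 301.8]
orientation: [0.196, 1.561, -0.196]
force: [-0.1, -1.6, 5.4]
width: 10.8
```

Emit:
arm_command(commands=[{"dp": [0, 0, -0.1], "angular": [0, 0, 0], "grip": 255}, {"dp": [0, 0, -0.1], "angular": [0, 0, 0], "grip": 255}, {"dp": [0, 0, 0], "angular": [0, 0, 0], "grip": 255}])

```text
time: 9.72
eef_pos: [518.1, -69.7, 299.9]
orientation: [0.196, 1.561, -0.196]
force: [0.2, -1.8, 5.7]
width: 11.1
```

Emit:
arm_command(commands=[{"dp": [0, 0, -0.1], "angular": [0, 0, 0], "grip": 255}, {"dp": [0, 0, -0.05], "angular": [0, 0, 0], "grip": 255}, {"dp": [0, 0, 0], "angular": [0, 0, 0], "grip": 255}])

```text
time: 9.97
eef_pos: [518.1, -69.7, 298.5]
orientation: [0.196, 1.561, -0.196]
force: [-0.2, -2.1, 6.9]
width: 10.9
```

Emit:
arm_command(commands=[{"dp": [0, 0, -0.1], "angular": [0, 0, 0], "grip": 255}, {"dp": [0, 0, 0], "angular": [0, 0, 0], "grip": 255}])

```text
time: 10.13
eef_pos: [518.1, -69.7, 297.5]
orientation: [0.196, 1.561, -0.196]
force: [0.3, -2.0, 7.8]
width: 11.0
```

Emit:
arm_command(commands=[{"dp": [0, 0, -0.1], "angular": [0, 0, 0], "grip": 255}, {"dp": [0, 0, 0], "angular": [0, 0, 0], "grip": 255}])

```text
time: 10.3
eef_pos: [518.1, -69.7, 296.6]
orientation: [0.196, 1.561, -0.196]
force: [0.5, -1.1, 7.6]
width: 11.2
```

Emit:
arm_command(commands=[{"dp": [0, 0, -0.1], "angular": [0, 0, 0], "grip": 255}, {"dp": [0, 0, 0], "angular": [0, 0, 0], "grip": 255}])

```text
time: 10.47
eef_pos: [518.2, -69.8, 295.8]
orientation: [0.196, 1.561, -0.196]
force: [-0.8, -1.4, 10.5]
width: 11.3
```

Emit:
arm_command(commands=[{"dp": [0, 0, -0.05], "angular": [0, 0, 0], "grip": 255}, {"dp": [0, 0, 0], "angular": [0, 0, 0], "grip": 255}])

```text
time: 10.63
eef_pos: [518.2, -69.8, 295.6]
orientation: [0.196, 1.561, -0.196]
force: [-1.9, -0.5, 13.6]
width: 10.7
```

Buffer felt: +3 N over 0.2 mm at z ≈ 295.7. Turning clockwise from here.

Emit:
arm_command(commands=[{"dp": [0, 0, 0], "angular": [0, 0, -4], "grip": 255}, {"dp": [0, 0, 0], "angular": [0, 0, -4], "grip": 255}, {"dp": [0, 0, 0], "angular": [0, 0, -4], "grip": 255}, {"dp": [0, 0, 0], "angular": [0, 0, 0], "grip": 255}])

```text
time: 10.97
eef_pos: [518.2, -69.8, 295.6]
orientation: [0.364, 1.539, -0.363]
force: [-2.1, -2.0, 12.7]
width: 10.8
```

```bash
cat > st.py <<'E'
from h import *
from scipy.spatial.transform import Rotation as Ro
s=env.sense();R=Ro.from_rotvec(s['orientation']).as_matrix()
print('az',np.degrees(np.arctan2(R[1,1],R[0,1])).round(2),'turn',(83-np.degrees(np.arctan2(R[1,1],R[0,1]))).round(1),s['eef_pos'].round(1),'F',s['force'].round(1),'M',s['moment'].round(3),s['joint_efforts'].round(2),s['width'],s['time'],s['joint_pos'].round(2))
E
python3 st.py
```

```text
az 63.43 turn 19.6 [518.2 -69.8 295.6] F [-2.1 -2.  12.7] M [-0.458  0.49  -0.033] [ -1.13 -34.09   3.7  -31.67  -0.67  -0.63  -1.48] 10.81159885993832 10.9667 [-0.6   0.19  0.73  1.94 -0.14  1.07  1.29]
```

Past the 0.3 rad block with next to no torque, so I'm continuing.

Emit:
arm_command(commands=[{"dp": [0, 0, 0], "angular": [0, 0, -5], "grip": 255}, {"dp": [0, 0, 0], "angular": [0, 0, -5], "grip": 255}, {"dp": [0, 0, 0], "angular": [0, 0, -5], "grip": 255}, {"dp": [0, 0, 0], "angular": [0, 0, -5], "grip": 255}, {"dp": [0, 0, 0], "angular": [0, 0, 0], "grip": 255}])

```text
time: 11.38
eef_pos: [518.2, -69.9, 295.6]
orientation: [0.636, 1.475, -0.636]
force: [-1.7, -2.1, 12.9]
width: 10.8
```

```bash
python3 st.py
```

```text
az 43.37 turn 39.6 [518.2 -69.9 295.6] F [-1.7 -2.1 12.9] M [-0.455  0.511  0.006] [ -1.35 -33.19   3.97 -31.63  -0.8   -0.68  -1.85] 10.760400277936348 11.3833 [-0.64  0.2   0.77  1.94 -0.16  1.07  0.95]
```

Emit:
arm_command(commands=[{"dp": [0, 0, 0], "angular": [0, 0, -5], "grip": 255}, {"dp": [0, 0, 0], "angular": [0, 0, -5], "grip": 255}, {"dp": [0, 0, 0], "angular": [0, 0, -5], "grip": 255}, {"dp": [0, 0, 0], "angular": [0, 0, -5], "grip": 255}, {"dp": [0, 0, 0], "angular": [0, 0, 0], "grip": 255}])

```text
time: 11.8
eef_pos: [518.1, -69.9, 295.5]
orientation: [0.904, 1.374, -0.903]
force: [-1.4, -2.6, 12.1]
width: 11.3
```

Emit:
arm_command(commands=[{"dp": [0, 0, 0], "angular": [0, 0, -5], "grip": 255}, {"dp": [0, 0, 0], "angular": [0, 0, -5], "grip": 255}, {"dp": [0, 0, 0], "angular": [0, 0, -5], "grip": 255}, {"dp": [0, 0, 0], "angular": [0, 0, -5], "grip": 255}, {"dp": [0, 0, 0], "angular": [0, 0, 0], "grip": 255}])

```text
time: 12.22
eef_pos: [518.1, -70.0, 295.5]
orientation: [1.166, 1.236, -1.166]
force: [-2.5, -0.9, 13.2]
width: 11.2
```

```bash
python3 st.py
```

```text
az 3.36 turn 79.6 [518.1 -70.  295.5] F [-2.5 -0.9 13.2] M [-0.478  0.725  0.027] [ -1.52 -31.25   4.75 -31.62  -0.96  -0.89  -1.82] 11.21395786267875 12.2167 [-0.73  0.22  0.88  1.94 -0.19  1.07  0.29]
```

Emit:
arm_command(commands=[{"dp": [0, 0, 0], "angular": [0, 0, -3], "grip": 255}, {"dp": [0, 0, 0], "angular": [0, 0, -3], "grip": 255}, {"dp": [0, 0, 0], "angular": [0, 0, -2], "grip": 255}, {"dp": [0, 0, 0], "angular": [0, 0, 0], "grip": 255}])

```text
time: 12.55
eef_pos: [518.1, -70.0, 295.5]
orientation: [1.266, 1.171, -1.266]
force: [-3.4, -2.5, 14.0]
width: 11.2
```

```bash
python3 st.py
```

```text
az -4.45 turn 87.5 [518.1 -70.  295.5] F [-3.4 -2.5 14. ] M [-0.484  0.76   0.01 ] [ -1.37 -30.94   4.85 -31.65  -0.92  -0.94  -0.79] 11.159141948869939 12.55 [-0.75  0.22  0.9   1.94 -0.2   1.07  0.16]
```

Emit:
arm_command(commands=[{"dp": [0, 0, 0], "angular": [0, 0, -1], "grip": 255}, {"dp": [0, 0, 0], "angular": [0, 0, -1], "grip": 255}, {"dp": [0, 0, 0], "angular": [0, 0, 0], "grip": 255}])

```text
time: 12.8
eef_pos: [518.0, -70.0, 295.5]
orientation: [1.291, 1.154, -1.29]
force: [-3.5, -1.5, 13.2]
width: 10.8
```

```bash
python3 st.py
```

```text
az -6.38 turn 89.4 [518.  -70.  295.5] F [-3.5 -1.5 13.2] M [-0.462  0.772 -0.019] [ -1.27 -30.9    4.86 -31.67  -0.89  -0.97  -0.35] 10.83262623580562 12.8 [-0.76  0.22  0.91  1.94 -0.2   1.07  0.13]
```

Emit:
arm_command(commands=[{"dp": [0, 0, 0], "angular": [0, 0, -1], "grip": 255}, {"dp": [0, 0, 0], "angular": [0, 0, 0], "grip": 255}])

```text
time: 12.97
eef_pos: [518.0, -70.0, 295.5]
orientation: [1.303, 1.145, -1.303]
force: [-3.1, -2.2, 13.1]
width: 10.8
```

```bash
python3 st.py
```

```text
az -7.36 turn 90.4 [518.  -70.  295.5] F [-3.1 -2.2 13.1] M [-0.441  0.827  0.143] [ -1.04 -30.83   5.06 -31.53  -1.03  -0.98  -0.51] 10.829135044763701 12.9667 [-0.76  0.22  0.91  1.94 -0.2   1.07  0.11]
```

Emit:
arm_command(commands=[{"dp": [0, 0, 0], "angular": [0, 0, -1], "grip": 255}, {"dp": [0, 0, 0], "angular": [0, 0, 0], "grip": 255}])

```text
time: 13.13
eef_pos: [518.1, -69.9, 295.5]
orientation: [1.315, 1.136, -1.315]
force: [-4.2, -1.6, 14.6]
width: 11.0
```

```bash
python3 st.py
```

```text
az -8.32 turn 91.3 [518.1 -69.9 295.5] F [-4.2 -1.6 14.6] M [-0.593  0.906  0.546] [ -0.8  -30.82   5.33 -31.45  -1.24  -0.95  -0.84] 11.046273939922022 13.1333 [-0.76  0.22  0.92  1.94 -0.2   1.07  0.1 ]
```

End stop reached (moment about z up to 0.55 N m). Relaxing the turn slightly, then easing up with the spring.

Emit:
arm_command(commands=[{"dp": [0, 0, 0.05], "angular": [0, 0, 0.7], "grip": 255}, {"dp": [0, 0, 0.1], "angular": [0, 0, 0], "grip": 255}, {"dp": [0, 0, 0.1], "angular": [0, 0, 0], "grip": 255}, {"dp": [0, 0, 0.1], "angular": [0, 0, 0], "grip": 255}, {"dp": [0, 0, 0], "angular": [0, 0, 0], "grip": 255}])

```text
time: 13.55
eef_pos: [518.0, -69.9, 298.6]
orientation: [1.306, 1.143, -1.306]
force: [0.0, -2.2, 6.9]
width: 11.2
```

Emit:
arm_command(commands=[{"dp": [0, 0, 0.1], "angular": [0, 0, 0], "grip": 255}, {"dp": [0, 0, 0], "angular": [0, 0, 0], "grip": 255}])

```text
time: 13.72
eef_pos: [517.9, -69.8, 299.5]
orientation: [1.306, 1.143, -1.306]
force: [-0.5, -2.8, 5.9]
width: 11.2
```

```bash
python3 st.py
```

```text
az -7.58 turn 90.6 [517.9 -69.8 299.5] F [-0.5 -2.8  5.9] M [-0.618  0.007  0.264] [ -1.01 -32.84   5.42 -33.47  -0.93   0.11  -0.3 ] 11.153202203840529 13.7167 [-0.76  0.22  0.92  1.94 -0.19  1.08  0.1 ]
```

Emit:
arm_command(commands=[{"dp": [0, 0, 0.1], "angular": [0, 0, 0], "grip": 255}, {"dp": [0, 0, 0], "angular": [0, 0, 0], "grip": 255}])

```text
time: 13.88
eef_pos: [517.9, -69.8, 300.5]
orientation: [1.306, 1.143, -1.306]
force: [0.4, -2.4, 6.2]
width: 11.0
```

```bash
python3 st.py
```

```text
az -7.59 turn 90.6 [517.9 -69.8 300.5] F [ 0.4 -2.4  6.2] M [-0.628  0.052  0.304] [ -1.01 -32.88   5.42 -33.62  -0.92   0.17  -0.3 ] 10.956841811495043 13.8833 [-0.76  0.21  0.92  1.94 -0.19  1.08  0.1 ]
```

Emit:
arm_command(commands=[{"dp": [0, 0, 0.05], "angular": [0, 0, 0], "grip": 255}, {"dp": [0, 0, 0], "angular": [0, 0, 0], "grip": 255}])

```text
time: 14.05
eef_pos: [517.9, -69.8, 300.8]
orientation: [1.306, 1.143, -1.306]
force: [-1.0, -2.8, 3.1]
width: 11.1
```

Emit:
arm_command(commands=[{"dp": [0, 0, 0.05], "angular": [0, 0, 0], "grip": 255}, {"dp": [0, 0, 0], "angular": [0, 0, 0], "grip": 255}])

```text
time: 14.22
eef_pos: [517.8, -69.7, 301.0]
orientation: [1.306, 1.143, -1.306]
force: [2.9, -4.1, -0.1]
width: 11.5
```

```bash
python3 st.py
```

```text
az -7.6 turn 90.6 [517.8 -69.7 301. ] F [ 2.9 -4.1 -0.1] M [-0.968 -0.661  0.267] [ -1.44 -34.79   5.38 -34.74  -1.13   1.34  -0.29] 11.537595794934788 14.2167 [-0.76  0.21  0.92  1.94 -0.19  1.08  0.1 ]
```

The catch holds: movement stops at z ≈ 300.9 and the force drops to 0. Letting go.

Emit:
arm_command(commands=[{"dp": [0, 0, 0], "angular": [0, 0, 0], "grip": 180}, {"dp": [0, 0, 0], "angular": [0, 0, 0], "grip": 130}, {"dp": [0, 0, 0], "angular": [0, 0, 0], "grip": 130}, {"dp": [0, 0, 0], "angular": [0, 0, 0], "grip": 130}, {"dp": [0, 0, 0], "angular": [0, 0, 0], "grip": 130}], force=20)

```text
time: 14.63
eef_pos: [517.7, -69.3, 301.1]
orientation: [1.306, 1.144, -1.306]
force: [-0.0, -0.4, 0.1]
width: 42.0
```

Emit:
arm_command(commands=[{"dp": [0, 0, 1], "angular": [0, 0, 0], "grip": 130}, {"dp": [0, 0, 2.5], "angular": [0, 0, 0], "grip": 130}, {"dp": [0, 0, 3], "angular": [0, 0, 0], "grip": 130}, {"dp": [0, 0, 3], "angular": [0, 0, 0], "grip": 130}, {"dp": [-2, 0, 2], "angular": [0, 0, 0], "grip": 130}])

```text
time: 15.05
eef_pos: [499.7, -69.1, 419.5]
orientation: [1.306, 1.14, -1.304]
force: [-0.3, 1.4, 0.5]
width: 42.1
```

Emit:
arm_command(commands=[{"dp": [-1, 1, 1], "angular": [0, 0, 0], "grip": 130}, {"dp": [0, 0, 0], "angular": [0, 0, 0], "grip": 130}, {"dp": [0, 0, 0], "angular": [0, 0, 0], "grip": 130}])

```text
time: 15.3
eef_pos: [487.8, -59.4, 427.1]
orientation: [1.308, 1.145, -1.303]
force: [1.0, 0.4, -0.3]
width: 42.0
```

```bash
python3 look.py 6 wrist scene side; python3 -c "
import cv2
cv2.imwrite('pics/side6z.png',cv2.resize(cv2.imread('pics/side6.png')[130:300,200:400],None,fx=4,fy=3.5))"
```

```text
[487.8 -59.4 427.1] [ 1.   0.4 -0.3] 15.3 41.97827307386172
wrist lid 0.96 [175.8, 359.4] 36718 z [ 91.4  93.2  95.1 152.2]
 n [-0.003  0.001  1.   ] z 93.10812979708439
 a [474.1 475.  655.  655.9] b [-86.2 -85.   75.9  76.5]
wrist stud 0.63 [200.8, 312.7] 2263 z [120.5 123.3 152.5 153.5]
wrist 135 952 [519.  -68.8] [39.2 12.1] 83.1 ztop [151.8 153.  153.5]
wrist 119 1335 [519.  -68.1] [43.2 41.4] 1.7 ztop [122.4 123.4 127.3]
[488.  -59.7 425.6] [-0.1 -0.1 -0.1] 15.45 41.92468569508459
scene lid 0.89 [204.3, 255.4] 3542 z [ 88.   93.4  97.4 151.1]
 n [-0.003  0.001  1.   ] z 93.26551538700846
 a [473.2 474.6 655.8 656.3] b [-86.6 -85.9  77.2  77.8]
scene stud 0.78 [188.3, 259.7] 221 z [ 98.3 128.9 152.5 155.1]
scene 135 98 [518.1 -68.5] [39.9 16. ] 78.8 ztop [149.2 154.2 155.2]
scene 119 98 [525.3 -65.4] [30.3 43.1] 23.2 ztop [123.1 126.8 130.3]
[488.  -59.7 425.6] [0.3 0.3 0.1] 15.6 41.69591252405931
side lid 0.56 [236.8, 299.9] 3505 z [ 78.5  91.6  94.9 149.6]
 n [-0.002 -0.     1.   ] z 91.50633205913554
 a [473.2 473.9 657.1 658.8] b [-93.1 -92.4  70.6  71.6]
side stud 0.48 [225.9, 284.0] 248 z [ 99.8 122.2 150.3 152.7]
side 135 86 [517.6 -74.3] [40.  11.9] 82.7 ztop [149.2 151.6 153.2]
side 119 105 [516.6 -76.2] [36.2 41.9] 55.6 ztop [121.2 126.6 128.6]
```

View pics/wrist6.png

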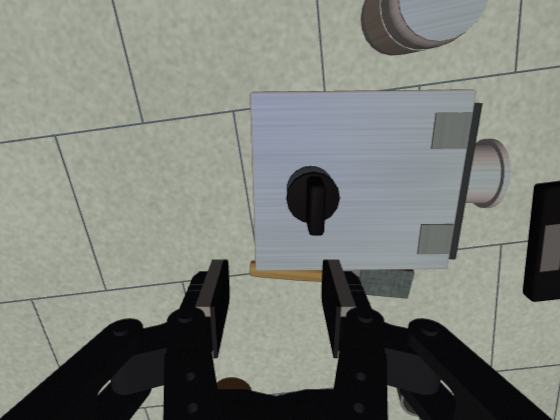

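View pics/side6z.png

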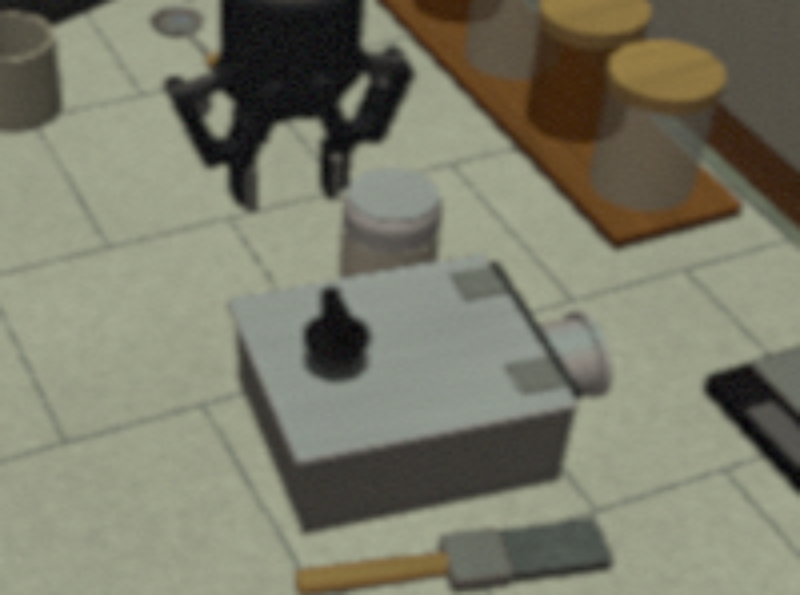

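The wrist view shows the wing at (315, 205), parallel to the hinge line at azimuth 83.1°, with the disc about 4 mm lower than before and the lid flat. The tin and brush have not moved. Handing in.

```bash
python3 -c "
from h import *
print(order.close_job())"
```

```text
the job is handed in; nothing more can be done
None
```

The lid is shut, the stud is locked, and I handed the job in at about 15.8 s on the robot's clock.

- **Lid:** I pushed it down at its free edge beside the stud until it met the box, then pressed to 36 N at the fingertips. Its top face is flat at 93 mm in the wrist and scene cameras and 91.5 mm in the side camera.
- **Stud:** I pinched the wing and pressed until I felt the buffer, at about 13.6 N. I turned it clockwise to the end stop (0.55 N m at the stop). Then I eased it up about 5.4 mm until the catch held it, and let go.
- **Last check on the lock:** The wing is at 83.1°, parallel to the hinge line. The disc top is at 123.3 mm, against 127.5 mm when out, so the stud stays in by about 4 mm.
- **Other things:** The tin and brush look untouched in the last pictures. I did not measure the other objects again, but the arm never came near them. The gripper was clear of everything at hand-in.

**Disagreement:** The side camera placed the box about 5–6 mm further toward −y than the wrist and scene cameras did. I used the wrist camera's position, and the grasp showed almost no sideways force.

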